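# Mesh the spice mill key and hold it down

## Robot

A 7-joint arm with a two-finger parallel gripper is mounted at the origin on the work surface. World frame = base frame: x ahead of the robot, y to its left, z up, the work surface at z = 0. Lengths are in m, angles in rad, forces in N, time in s.
With the tool pointing down it reaches from about 0.425 to 0.825 m from the base axis. Payload 3.6 kg.
Tool frame: the origin (TCP) lies where the fingers leave the gripper's body, on its centre line; the fingertips stand 73 mm ahead of it and the grasp point (between the pads) lies 54 mm ahead of it; z points along the fingers, y is the line along which they close (so a half turn about z gives the same grasp; the last joint's range is limited). The gripper opens to 85 mm and grips with 20 to 120 N. Pads are 22 mm wide; open, the fingers measure 114 mm over their backs; the gripper's body (76 mm by 85 mm) begins 54 mm behind the grasp point. The pads swing forward as they close: fully open they stand 13 mm farther back than shut.
Start: joints at [1.163, 0.615, -0.013, 1.423, 0.008, 1.103, -0.04], TCP at [0.242, -0.603, 0.304] pointing down, gripper open.
Joint ranges: [-3.12, 3.12], [-0.3, 2.06], [-1.34, 1.32], [0.26, 2.42], [-1.36, 4.5], [0.01, 1.98], [-2.84, 2.84]. Speed limits (rad/s): [2.79, 2.79, 3.14, 3.14, 3.14, 3.14, 3.14].

## Interface

Orientations are given as a unit quaternion [x, y, z, w].
In Python, from station import arm, snapshot, camera_info, ticket gives the robot as it stands. Calls block until the motion is done:
- arm.movep(position, orientation): joint-space move of the TCP to a pose.
- arm.line_to(position, velocity=0.15, ori=None): straight line of the TCP; ori=None keeps the orientation; velocity is the mean speed in m/s.
- arm.move_j(angles): joint-space move.
- arm.move_gripper(opening, effort=None): opening from 0.0 (shut) to 1.0 (fully open); effort is the grip in N (None keeps the last); returns when the fingers have stopped.
- arm.pause(seconds).
- arm.ik(position, orientation): joint angles nearest the present ones, or None.
- snapshot(name): name is "side" or "top"; returns the picture (384x512x3 uint8, blue, green, red); there is no depth.
- camera_info(name): a dict with "fx", "fy", "cx", "cy" (pixels), "R" (3x3) and "t" (3): a world point X has camera coordinates R X + t. Camera axes: x right, y down, z forward; pixel columns grow to the right and rows downward; lengths in m; the calibration is good to about 2 mm. A picture is of the moment at which its call begins. camera_info takes no time and is no camera call.
A pose or a line that the arm cannot do raises arm.MotionError and nothing moves.
- ticket.finish_job(): hands the job in; it is judged then, once.
Readings, each from a call of its own:
- arm.read_time(): time.
- arm.read_joint_positions(): joint angles.
- arm.read_dq(): joint speeds.
- arm.read_effort(): joint torques, N m.
- arm.read_tool_pos(): TCP position.
- arm.read_eef_rot(): TCP orientation.
- arm.read_ft_force(): force on the tool from outside, world axes, zero at the start.
- arm.read_wrist_torque(): the same for the moment, N m.
- arm.read_opening(): opening from 0.0 (shut) to 1.0 (fully open).
- arm.read_finger_force(): force on a finger pad.
Only numpy, scipy, OpenCV 4.12 (cv2) and the standard library are available. Lean on these libraries where they do the work, as an engineer would, in place of code of your own. Each camera call takes 0.05 s, during which the arm holds its last target. There are 200 camera calls.

## Task

Get the hand spice mill ready to grind: first stand the small metal cup upright on the worktop, centred under the tip of the mill's spout, and let go of it. Then take the T-handled key from its wooden stand, turn it until its four-ribbed stem meshes with the cross-shaped opening on top of the mill, slide it fully home against the spring, and finish still holding the key and pressing it down so that it stays home. Leave the other loose things on the island where they are.

Things in the scene. Friction and masses are not known exactly. Their poses are not given: they have to be found in the camera images.
- mill: Round dark steel hand spice mill, fixed to the worktop: foot 116 mm across, body 92 mm across and 86 mm high, its square metal hub sticking up to 96 mm. Origin: centre of its underside on the worktop; z up. An open chute-like spout 24 mm wide leaves its side along the mill's own -y direction, sloping down.
- spout_tip (a point): Middle of the outer end of the mill's spout: 112 mm from the mill's axis along the mill's own -y, 60 mm above the worktop (underside of the spout there about 58 mm, top of its side walls 70 mm at this end and 82 mm at the mill). Axes as the mill. The cup belongs with its centre straight below this point.
- hub_mouth (a point): Centre of the cross-shaped opening in the top of the mill's square hub (46 mm square, top at 96 mm). z up; x and y run along the two slots and turn with the hub. Each slot is 33 mm long, 10.5 mm wide. The hub starts within 45 degrees either way of the mill and turns stiffly (0.15 N m). A spring plunger stands in the middle, its top 20 mm below the mouth.
- plunger (a joint): How far the spring plunger in the mill's hub is pressed down, in m: 0 untouched; the key's foot meets it 20 mm below the mouth; 0.008 with the key fully home (its collar on the hub). The spring takes about 4 N to start and 9 N at home, and lifts the key again if not held down.
- mill_key: Wooden T-bar handle on a steel stem, 160 g. Origin: centre of the stem's foot, z up. Stem 28 mm long, four ribs (8 mm wide, round ends, 30 mm across) along x and y: meshes at any quarter turn, about 1 mm play. Collar 54 mm across, z = 28 to 34 mm; bar z = 34 to 68 mm, 50 mm along x, 16 mm thick along y (grip across y). At the start it hangs by its collar in the stand, at any yaw.
- stand: Beechwood block 64 x 64 x 40 mm, fixed to the worktop, with a 35 mm round hole from the top in which the key stands. Origin: centre of its underside. The key lifts straight out.
- cup: Small open metal cup, 56 mm across the rim (narrower below) and 44 mm high, wall 3 mm, 90 g. Origin: centre of its underside; z up. It can be held across its outside.
- pot_lid: Bystander: steel pot lid, 192 mm across, with a black knob to 48 mm. Origin: centre of its underside.
- mortar: Bystander: white ceramic mortar, 104 mm across and 70 mm high, its pestle leaning in it up to 105 mm. Origin: centre of its underside.
- spatula: Bystander: beechwood spatula 270 mm long lying flat.
- baster: Bystander: green baster about 225 mm long and 48 mm high lying on its side.
- loose_jar: Bystander: glass spice jar 42 mm across and 85 mm high. Origin: centre of its underside.
- pinch_bowl: Bystander: white bowl 84 mm across, 32 mm high. Origin: centre of its underside.

How it is judged:
On the way, in this order (a step that is already met when the one before it is completed fails the run):
1. the cup stands upright under the spout's tip, let go (horizontal distance between cup and spout_tip below 0.015 m and angle between cup's own z axis and vertical below 0.1 rad and height (world z) of cup below 0.008 m and contact force between the fingers and cup below 0.3 N), for 0.2 s.
2. the key's stem is meshed in the hub (horizontal distance between mill_key and hub_mouth below 0.005 m and angle between mill_key's own z axis and vertical below 0.1 rad and (angle between the x axis of mill_key and the x axis of hub_mouth, either way round below 0.15 rad or angle between the x axis of mill_key and the x axis of hub_mouth, either way round above 1.42 rad) and z of mill_key in the frame of hub_mouth below -0.012 m), for 0.1 s.
At the end, for the whole second after the job is handed in: The cup stands upright on the worktop, let go, its centre within 15 mm of below the spout tip; the key is upright and meshed, its foot at least 25.5 mm below the hub mouth (28 is home), the plunger pressed by over 5.5 mm, the gripper still on the key (all of step 1 and horizontal distance between mill_key and hub_mouth below 0.005 m and angle between mill_key's own z axis and vertical below 0.1 rad and (angle between the x axis of mill_key and the x axis of hub_mouth, either way round below 0.15 rad or angle between the x axis of mill_key and the x axis of hub_mouth, either way round above 1.42 rad) and z of mill_key in the frame of hub_mouth below -0.0255 m and value of joint plunger above 0.0055 m and contact force between the fingers and mill_key above 1 N); the arm keeps its last pose, push and grip.
It fails at once if a bystander is moved by more than 30 mm (distance of any of pot_lid, mortar, spatula, baster, loose_jar, pinch_bowl from where it was at the start of the episode above 0.03 m).
It also fails if it takes over 64 s, if anything falls off the work surface, if the arm or the gripper's body presses on something with over 40 N, if the wrist force passes 120 N, or if a joint passes its speed limit or range.

## Working session

There is one attempt and no reset: what is moved stays moved. The work goes in short steps, each a Python script; the robot and the scene stay as the last script left them, time stands still between calls to the robot, and variables do not carry over. Pictures are saved under pics/ and viewed, at most 10 in all, crops included, and the job is handed in when it is done.

```bash
mkdir -p pics; ls; python3 - <<'E'
from station import arm, snapshot, camera_info
import cv2, numpy as np
for n in("side","top"):
    cv2.imwrite(f"pics/{n}0.png",snapshot(n)); c=camera_info(n)
    R=np.array(c["R"]);print(n,c["fx"],c["fy"],c["cx"],c["cy"],R.round(3).tolist(),(-R.T@np.array(c["t"])).round(3))
print(arm.read_tool_pos(),arm.read_eef_rot())
E
```

```text
pics
side 375.44681285130594 375.44681285130594 257.655063114825 192.78336620595795 [[-0.763, -0.646, -0.003], [-0.374, 0.444, -0.814], [0.528, -0.62, -0.581]] [0.077 0.584 0.605]
top 356.87904399357495 356.87904399357495 258.6621933920124 194.5105089262426 [[-0.033, -0.999, 0.005], [-0.974, 0.031, -0.223], [0.223, -0.012, -0.975]] [0.374 0.03  0.911]
[ 0.24142067 -0.60297049  0.30285332] [ 9.81920215e-01  1.89291859e-01 -2.32972366e-04 -1.10890385e-03]
```

View pics/top0.png

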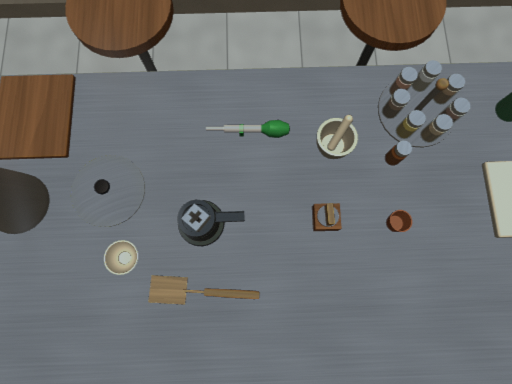

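View pics/side0.png

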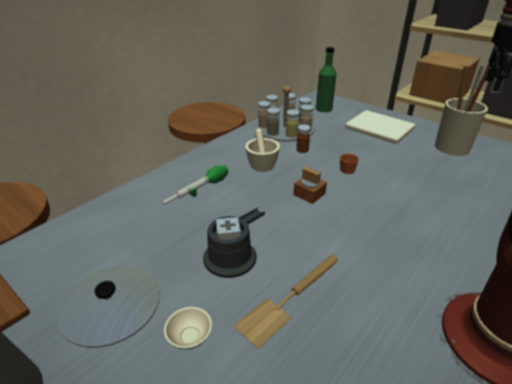

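The top view shows the mill at (200,220) with its spout pointing right, its tip near (244,216). The key is in its stand at (327,216) and the cup at (400,221). The side view shows the key at (311,182) and the cup at (348,163). Next I'll enlarge these.

```bash
python3 - <<'E'
import cv2, numpy as np
t=cv2.imread("pics/top0.png");s=cv2.imread("pics/side0.png")
def c(i,x,y,w,h,k): return cv2.resize(i[y:y+h,x:x+w],(w*k,h*k),interpolation=cv2.INTER_CUBIC)
a=np.hstack([c(t,174,190,80,60,5),c(t,300,190,40,60,5),c(t,380,190,40,60,5)])
b=np.hstack([c(s,195,200,80,60,5),c(s,290,160,40,60,5),c(s,330,140,40,60,5)])
cv2.imwrite("pics/crop1.png",np.vstack([a,b]))
E
```

```text
(no output)
```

View pics/crop1.png

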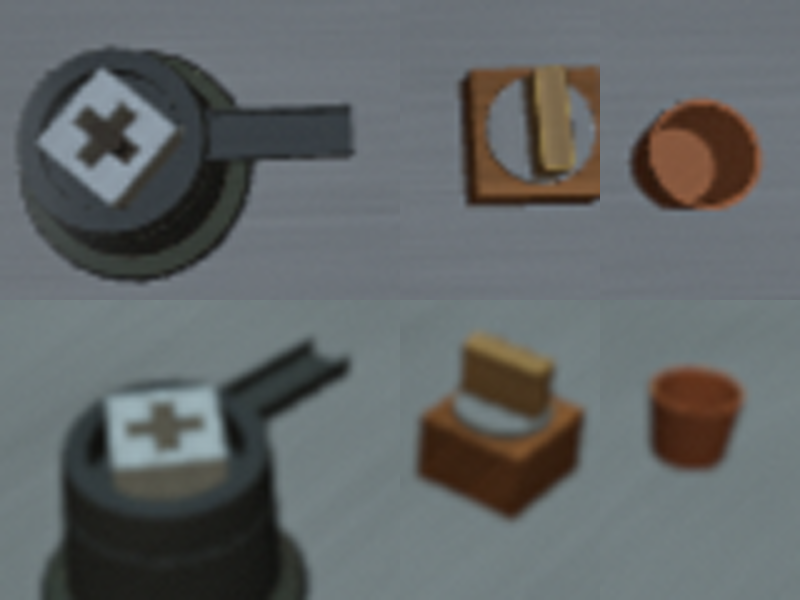

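```bash
cat > h.py <<'E'
import cv2, numpy as np
from station import arm, snapshot, camera_info, ticket
from scipy.optimize import least_squares
from scipy.spatial.transform import Rotation as Ro
def cast(n,px,z):
    c=camera_info(n);R=np.array(c["R"]);o=-R.T@np.array(c["t"])
    px=np.atleast_2d(px).astype(float)
    d=np.c_[(px[:,0]-c["cx"])/c["fx"],(px[:,1]-c["cy"])/c["fy"],np.ones(len(px))]@R
    return (o+d*((z-o[2])/d[:,2])[:,None])[:,:2],o[:2]
def blob(m,seed,r):
    "largest contour of mask m within r px of seed"
    w=np.zeros(m.shape,np.uint8);cv2.circle(w,seed,r,255,-1)
    k=cv2.findContours(cv2.bitwise_and(m.astype(np.uint8)*255,w),cv2.RETR_EXTERNAL,cv2.CHAIN_APPROX_NONE)[0]
    return max(k,key=cv2.contourArea)[:,0]
def circ(P,o,r):
    "circle of radius r on the silhouette side away from the camera"
    c=P.mean(0)
    for _ in range(6):
        u=(c-o)/np.linalg.norm(c-o);Q=P[(P-c)@u>0]
        c=least_squares(lambda x:np.linalg.norm(Q-x,axis=1)-r,c,loss="soft_l1",f_scale=.001).x
    return c
def rect(P):
    (c,wh,a)=cv2.minAreaRect((P*1000).astype(np.float32))
    return np.array(c)/1000,np.array(wh),a
def down(a):
    "tool down, tool y axis at angle a"
    return Ro.from_matrix(np.c_[[np.sin(a),-np.cos(a),0],[np.cos(a)*-1,-np.sin(a),0],[0,0,-1]]).as_quat()
E
python3 - <<'E'
from h import *
for n,hub,key,cup in(("top",(196,217),(328,215),(400,221)),("side",(228,226),(312,178),(348,163))):
    b=cv2.imread(f"pics/{n}0.png");h=cv2.cvtColor(b,cv2.COLOR_BGR2HSV)
    for nm,(x,y) in dict(hub=(hub[0]-6,hub[1]-4),key=key,bar=(331,211),cup=cup).items(): print(nm,h[y,x],end=" ")
    print()
    H,S,V=[h[...,i].astype(int) for i in range(3)]
    k=blob(V>150,hub,22);P,o=cast(n,k,.096);print(n,"hub",len(k),*rect(P))
    k=blob((S>110)&((H<20)|(H>170)),cup,18);P,o=cast(n,k,.044);print("cup",len(k),circ(P,o,.028),np.ptp(k,axis=0))
    if n=="top":
        k=blob((S>60)&(H>12)&(H<30)&(V>110),key,16);P,o=cast(n,k,.080);print("bar",len(k),*rect(P),k.min(0),k.max(0))
        k=np.array([[244,211.2],[244.4,221.2]]);print("spout end",cast(n,k,.070)[0].tolist())
    print(np.round(h[205:228:2,318:340:2] if n=="top" else h[166:190:3,300:324:3]).tolist())
E
```

```text
hub [30 16 65] key [ 19 113 129] bar [ 18  98 122] cup [ 11 137 134] 
top hub 55 [0.51270776 0.16927789] [43.91057968 44.063797  ] 49.79301071166992
cup 64 [ 0.49513465 -0.32445401] [24 21]
bar 49 [ 0.51387213 -0.14830299] [48.38441467 14.60241318] 1.3078079223632812 [327 203] [334 223]
spout end [[0.5265221977470423, 0.05595533750456992], [0.5023741821422485, 0.055578530986626296]]
[[[13, 144, 103], [14, 147, 104], [14, 136, 103], [12, 102, 85], [16, 133, 67], [19, 102, 133], [19, 98, 122], [19, 102, 128], [13, 146, 103], [13, 141, 107], [14, 145, 107]], [[14, 141, 103], [13, 98, 91], [109, 17, 120], [60, 3, 86], [16, 138, 61], [19, 101, 139], [19, 98, 122], [18, 96, 127], [13, 47, 104], [14, 140, 100], [14, 143, 98]], [[14, 124, 107], [105, 21, 123], [104, 27, 123], [0, 0, 87], [17, 142, 63], [18, 99, 136], [18, 99, 124], [18, 98, 125], [108, 11, 119], [12, 31, 108], [14, 143, 105]], [[15, 5, 111], [106, 31, 125], [104, 27, 124], [102, 13, 101], [17, 143, 57], [19, 105, 131], [18, 98, 125], [19, 102, 125], [40, 6, 121], [105, 29, 123], [13, 110, 102]], [[105, 23, 113], [105, 29, 12
[... 1824 characters left out ...]
[16, 148, 74], [18, 139, 88], [20, 130, 118], [21, 118, 140], [21, 108, 135], [72, 10, 122]], [[94, 28, 128], [15, 124, 76], [16, 152, 74], [16, 148, 74], [17, 149, 70], [17, 147, 73], [17, 147, 78], [90, 18, 114]], [[23, 18, 112], [18, 54, 81], [16, 142, 70], [16, 153, 70], [17, 150, 73], [16, 148, 74], [16, 152, 67], [78, 11, 112]], [[15, 86, 98], [96, 29, 131], [93, 24, 118], [36, 14, 92], [16, 113, 70], [16, 152, 69], [16, 122, 69], [15, 129, 117]], [[14, 155, 102], [30, 15, 86], [90, 24, 119], [94, 27, 130], [94, 28, 128], [80, 15, 103], [30, 12, 85], [14, 155, 122]], [[12, 174, 60], [13, 165, 85], [14, 127, 92], [16, 84, 82], [15, 75, 82], [14, 114, 96], [14, 155, 112], [13, 175, 67]]]
```

```bash
python3 - <<'E'
from h import *
for n,key in(("top",(331,213)),("side",(312,170))):
    h=cv2.cvtColor(cv2.imread(f"pics/{n}0.png"),cv2.COLOR_BGR2HSV)
    H,S,V=[h[...,i].astype(int) for i in range(3)]
    k=blob((S>75)&(H>16)&(H<30)&(V>100),key,14);P,o=cast(n,k,.080)
    print(n,*rect(P),k.min(0),k.max(0))
    L=cv2.fitLine((P*1000).astype(np.float32),cv2.DIST_L2,0,.01,.01).ravel();print(np.degrees(np.arctan2(L[1],L[0]))%180)
from h import down
cur=arm.read_joint_positions()
for nm,p,a in(("cup",(.494,-.323),0),("tip",(.514,.0566),0),("key",(.514,-.148),np.radians(95)),("hub",(.513,.1686),np.radians(49.7)),("hub2",(.513,.1686),np.radians(139.7))):
    for t in(0,np.pi):
        q=arm.ik([*p,.1],down(a+t));print(nm,t, None if q is None else np.round(q,2))
E
```

```text
top [ 0.51394824 -0.14821152] [48.2120018  14.55693913] 0.7957965135574341 [327 203] [334 223]
0.16994756
side [ 0.51107208 -0.14517645] [45.26766205 15.90452576] 0.8580074310302734 [303 167] [319 174]
0.7148905
cup 0 [ 0.29  0.82  0.42  1.79 -0.53  0.64 -2.12]
cup 3.141592653589793 [ 0.67  0.79 -0.2   1.78  0.26  0.6   0.31]
tip 0 [-0.41  0.75  0.41  2.   -0.6   0.5  -2.71]
tip 3.141592653589793 [-0.    0.72 -0.23  1.99  0.34  0.46 -0.48]
key 0 [ 0.23  0.73  0.02  1.94 -0.02  0.47 -1.22]
key 3.141592653589793 [ 0.6   0.8  -0.56  1.93  0.72  0.62  1.22]
hub 0 [-0.49  0.75  0.21  1.93 -0.31  0.49 -2.34]
hub 3.141592653589793 [-0.13  0.76 -0.36  1.92  0.49  0.54  0.04]
hub2 0 [-0.28  0.74 -0.13  1.93  0.18  0.49 -1.23]
hub2 3.141592653589793 [ 0.28  1.06 -1.15  1.91  1.16  1.05  1.03]
```

```bash
python3 - <<'E'
from h import *
q=down(np.pi)
arm.move_gripper(1.0,40)
arm.movep([.494,-.323,.2],q)
arm.line_to([.494,-.323,.081],.12)
arm.move_gripper(0.0,40)
print(arm.read_opening(),arm.read_finger_force(),arm.read_ft_force())
arm.line_to([.494,-.323,.2],.15)
print(arm.read_time(),arm.read_opening(),arm.read_finger_force())
arm.movep([.514,-.05,.2],q)
arm.line_to([.514,-.05,.089],.15)
b=[snapshot(n) for n in("top","side")]
cv2.imwrite("pics/held.png",cv2.resize(np.hstack([b[0][150:300,170:370],b[1][130:280,180:380]]),(800,300),interpolation=cv2.INTER_CUBIC))
print(arm.read_time(),arm.read_tool_pos(),arm.read_opening(),arm.read_finger_force())
E
```

```text
0.6179575377621466 41.27162714896258 [-0.91080814  0.65825366  5.72335282]
4.2667 0.6178221406020467 41.97615100827534
6.3167 [ 0.51471206 -0.05021521  0.08997224] 0.6174422778520936 41.97930619411636
```

View pics/held.png

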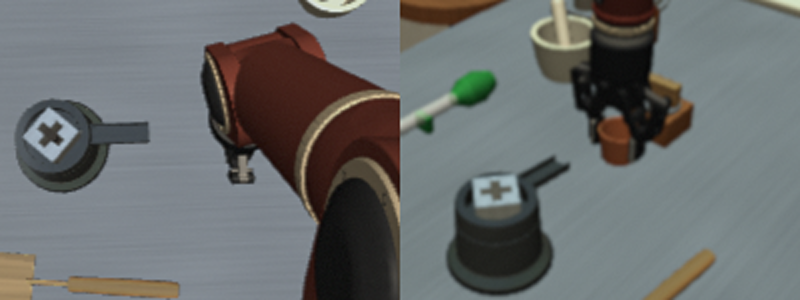

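The cup is held upright between the fingers at (620,140) in the right-hand half, clear of the spout and in line with it. I'll place it now.

```bash
python3 - <<'E'
from h import *
x,y=.514,.0566
arm.line_to([x,y,.089],.08)
for z in np.arange(.087,.0765,-.001):
    arm.line_to([x,y,z],.02)
    f=arm.read_ft_force()
    if f[2]>4: break
print(z,f)
arm.move_gripper(1.0,40); print(arm.read_finger_force(),arm.read_ft_force())
arm.line_to([x,y,.2],.12)
arm.movep([.514,-.148,.2],down(np.radians(90.8)))
print(arm.read_time(),arm.read_finger_force())
b=[snapshot(n) for n in("top","side")]
cv2.imwrite("pics/side2.png",b[1])
cv2.imwrite("pics/placed.png",cv2.resize(np.hstack([b[0][180:280,180:280],b[1][150:250,180:280]]),(800,400),interpolation=cv2.INTER_CUBIC))
E
```

```text
0.08099999999999999 [-2.47506238  0.22790152  8.204657  ]
0.0 [-0.20872247  0.10581732 -0.32968356]
11.9583 0.0
```

View pics/placed.png

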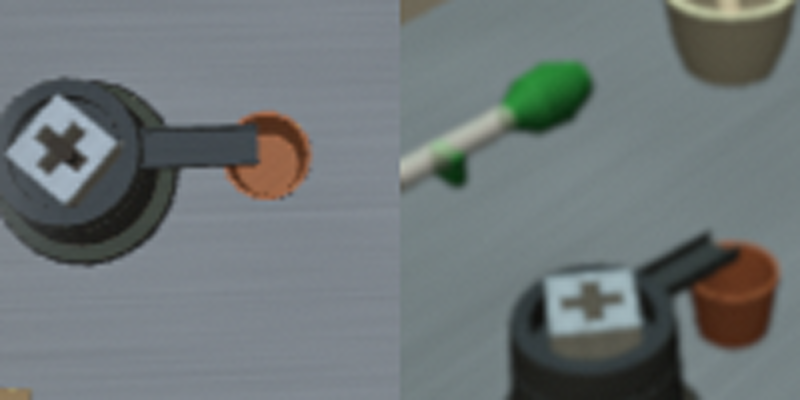

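The cup stands upright with its rim centred near top pixel (247.5,219), under the spout end at (244,216). I'll check that number, then grasp the key.

```bash
python3 - <<'E'
from h import *
print(cast("top",[[247.5,219]],.044)[0], cast("side",[[263.8,220.5-3.5]],.044)[0])
s=cv2.imread("pics/side2.png");h=cv2.cvtColor(s,cv2.COLOR_BGR2HSV)
k=blob((h[...,1]>110)&((h[...,0]<20)|(h[...,0]>170)),(264,222),20);P,o=cast("side",k,.044);print(circ(P,o,.028))
q=down(np.radians(90.8))
arm.line_to([.513,-.1475,.123],.1)
arm.move_gripper(0.0,60)
print(arm.read_opening(),arm.read_finger_force(),arm.read_ft_force())
arm.line_to([.513,-.1475,.21],.1)
print(arm.read_time(),arm.read_opening(),arm.read_finger_force(),arm.read_ft_force(),arm.read_wrist_torque())
E
```

```text
[[0.51153629 0.04862956]] [[0.51179055 0.05011776]]
[0.49708763 0.05633038]
0.17871226266439588 60.04410266876221 [-0.23701487 -2.28722174  2.19083741]
14.6333 0.17915324393450843 59.68017339706421 [-0.79034375 -0.30483621 -1.36256022] [ 0.00866641 -0.00675262 -0.00328697]
```

```bash
python3 - <<'E'
from h import *
a0=139.7; X,Y=.513,.1686
q=down(np.radians(a0))
arm.movep([X,Y,.24],q)
arm.line_to([X,Y,.211],.1)
f0=arm.read_ft_force(); print(arm.read_time(),f0,arm.read_tool_pos())
for z in np.arange(.210,.188,-.001):
    arm.line_to([X,Y,z],.03)
    f=arm.read_ft_force()-f0
    if np.linalg.norm(f)>5: break
print(z,f,arm.read_tool_pos(),arm.read_wrist_torque(),arm.read_time())
b=[snapshot(n) for n in("top","side")]
cv2.imwrite("pics/ins.png",cv2.resize(np.hstack([b[0][170:270,160:260],b[1][180:280,180:280]]),(800,400),interpolation=cv2.INTER_CUBIC))
E
```

```text
16.2833 [ 0.21551423  0.18883438 -1.58914624] [0.51328241 0.16752772 0.21076984]
0.19899999999999998 [-3.3183787  -3.70628748  0.84543066] [0.51265354 0.16811827 0.19886396] [-1.08146409  0.71146692 -0.06830584] 19.2833
```

View pics/ins.png

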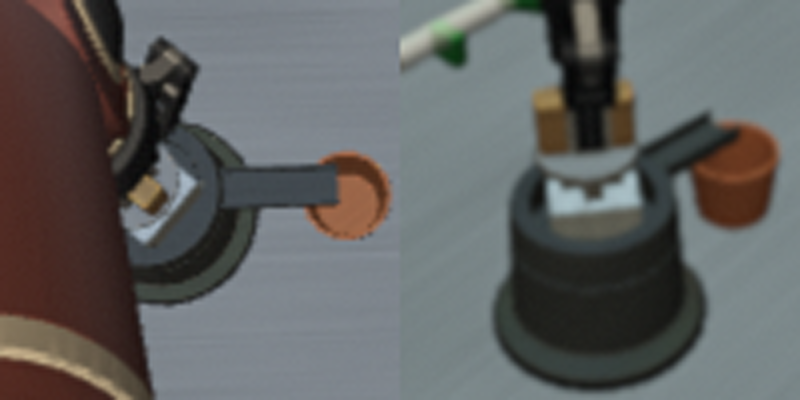

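The ribs have entered the cross; the collar at (585,165) is above the hub and the stem is in the slots. The lateral force says to shift slightly toward -x, -y, so I'll go on down with lateral force feedback.

```bash
python3 - <<'E'
from h import *
f0=np.array([.216,.189,-1.589])
X,Y=.513,.1686; z=.199
while z>.176:
    f=arm.read_ft_force()-f0
    d=np.clip(f[:2]*.00012,-.0006,.0006); X+=d[0];Y+=d[1]
    if np.hypot(f[0],f[1])<6: z-=.001
    arm.line_to([X,Y,z],.03)
    f=arm.read_ft_force()-f0
    print(round(z,4),np.round([X,Y],4),f.round(1),arm.read_tool_pos().round(4)[2])
    if f[2]>22 or arm.read_time()>45: break
print(arm.read_time(),arm.read_opening(),arm.read_wrist_torque())
E
```

```text
0.198 [0.5126 0.168 ] [-2.3 -4.3  0.6] 0.198
0.197 [0.5124 0.1675] [-2.8 -2.8  0.9] 0.197
0.196 [0.512  0.1672] [-2.3 -1.9  0.5] 0.196
0.195 [0.5117 0.167 ] [-1.3 -1.9  0.4] 0.1951
0.194 [0.5116 0.1667] [ 0.3 -0.1 -0.3] 0.1942
0.193 [0.5116 0.1667] [ 0.3 -0.3 -0.8] 0.193
0.192 [0.5116 0.1667] [ 0.1 -0.1 -0.1] 0.1919
0.191 [0.5116 0.1667] [-1.  -0.7  0.3] 0.1909
0.19 [0.5115 0.1666] [-0.7  0.1  0.3] 0.1899
0.189 [0.5114 0.1666] [-0.5 -0.2 -0.1] 0.1889
0.188 [0.5114 0.1666] [-0.2  0.6  0.1] 0.1879
0.187 [0.5114 0.1667] [-0.4 -0.5  1.8] 0.1873
0.186 [0.5113 0.1666] [-0.1 -0.5  4.2] 0.1863
0.185 [0.5113 0.1665] [-0.7  0.6  4.4] 0.1852
0.184 [0.5112 0.1666] [-0.5 -0.3  6.1] 0.1841
0.183 [0.5111 0.1666] [ 0.1 -1.   5.9] 0.1831
0.182 [0.5112 0.1665] [ 0.4 -0.4  6.5] 0.1822
0.181 [0.5112 0.1664] [-0.3 -1.2  7.9] 0.1813
0.18 [0.5112 0.1663] [-0.3 -0.6  7.3] 0.1804
0.179 [0.5111 0.1662] [-0.1 -0.2  8.3] 0.1795
0.178 [0.5111 0.1662] [-1.5 -1.3 13.3] 0.1793
0.177 [0.5109 0.166 ] [-2.9 -1.2 18.2] 0.1792
0.176 [0.5106 0.1659] [-3.9 -0.8 23.6] 0.1792
25.1333 0.17680051067024813 [-0.22318039  1.00946937 -0.01038831]
```

```bash
python3 - <<'E'
from h import *
arm.line_to([.511,.1662,.1765],.03); arm.pause(.5)
print(arm.read_tool_pos(),arm.read_ft_force(),arm.read_finger_force(),arm.read_time())
print(ticket.finish_job())
E
```

```text
[0.51145507 0.1665316  0.17918841] [-3.22437353 -1.75133235 20.2876018 ] 62.691428661346436 25.8833
the job is handed in; nothing more can be done
None
```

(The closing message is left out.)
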